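# Hang-up probe to dip guide

### The arm

A 6-joint arm with a two-finger parallel gripper is mounted at the origin on a cart in front of the work surface, level with it; the furniture and walls round the work are solid. World frame = base frame: x ahead of the robot, y to its left, z up, the work surface at z = 0. Lengths are in m, angles in rad, forces in N, time in s.
With the tool pointing down it reaches from about 0.35 to 0.975 m from the base axis. Payload 17.4 kg.
Tool frame: the origin (TCP) lies at the very end of the fingers, on their centre line; the grasp point (between the pads) lies 19 mm behind it; z points along the fingers, y is the direction in which the jaws open and shut (so a half turn about z gives the same grasp; the last joint's range is limited). The gripper opens to 85 mm and grips with 20 to 120 N. Pads are 22 mm wide; open, the fingers measure 114 mm over their backs; the gripper's body (76 mm by 85 mm) begins 54 mm behind the grasp point. The pads swing forward as they close: fully open they stand 13 mm farther back than shut.
Start: joints at [-1.369, 0.116, 1.442, -0, 1.584, -0.038], TCP at [0.16, -0.656, 0.231] pointing down, gripper open.
Joint ranges: [-2.83, 2.83], [-0.83, 2.19], [0.07, 2.5], [-1.14, 4.28], [0.01, 3], [-2.97, 2.97]. Speed limits (rad/s): [1.89, 1.89, 2.22, 3.14, 3.14, 3.14].

### API

Orientations are given as [roll, pitch, yaw] about the fixed x, y, z axes, in that order (R = Rz(yaw) Ry(pitch) Rx(roll)).
In Python, from cell import state, get_image, camera_model, hand_in, boxes_of, pinpoint gives the robot as it stands.
- The arm moves only by the shell command python3 -m crank 'ROWS' [FORCE]. ROWS is JSON, a list of rows, each a list of 3 entries, a list of its own where there are three numbers: the shift along the tool's x, y, z each as a share of 300 mm, from -1 to 1, then the turn, a rotation vector about the tool's x, y, z each as a share of pi rad, from -1 to 1, then the opening, from 0 (shut) to 1 (fully open). A call has 1 to 5 rows; each row is the pose to reach, as a shift and turn from the pose commanded when the call began, along the tool's axes at that moment, turning the shorter way round; what a row does not reach only later rows make up. A row lasts 1/8 s, in which the tool goes at most 62.5 mm and 10.7 degrees, less where a joint would pass 70% of its speed; a pose out of reach is approached as far as the arm can. A call with a number of a shift or a turn outside -1 to 1 is refused whole. A call with a gripper value outside its range is refused whole. The fingers move at their own pace and stop on an object; FORCE is the grip in N (left out, the last holds). Time passes only in rows, so rows that repeat a pose let the fingers close. It gives the time, the measured TCP pose, the force and the opening at its end, in the units of the state.
- state(): the state, without advancing time (a new reading comes with each control period).
- get_image(name): name is "side" or "top" or "wrist"; returns (picture, depth): 420x560x3 uint8, blue, green, red; 420x560 float32, m along the optical axis (not along the pixel's ray), 0 where there is no reading.
- camera_model(name): a dict with "fx", "fy", "cx", "cy" (pixels), "rvec" (rotation vector, rad) and "tvec" (3), from world to camera coordinates, as OpenCV has them; the wrist camera has in their place "hand_eye" (4x4, takes a point from camera to tool coordinates, whose origin is the TCP and whose axes are the flange's). Camera axes: x right, y down, z forward; pixel columns grow to the right and rows downward; lengths in m; the calibration is good to about 2 mm. A picture is of the moment at which its call begins: read the wrist's pose just before it. camera_model takes no time and is no camera call.
- hand_in(): hands the job in, once; it reports no verdict.
Trained networks look in the newest picture that a camera, given by its name, has taken for a name from the list of things; names that differ only in an ending like _2 or _b are one class to them, and where a whole thing is asked for, a point or a joint stands for the part that bears it (a point fixed in the world has none). Each returns a list of dicts, best first, with "score" (0 to 1); they miss things now and then, are a little off and sometimes report something else, mostly with a low value. They report only what shows in the picture. A call takes as long as a camera call.
- boxes_of(target, camera): "centre" ([x, y, z] in m, in world coordinates, good to about 4 mm: the middle of the surface that is visible of it).
- pinpoint(target, camera): "centre" ([x, y, z] in m, in world coordinates, good to about 4 mm: a listed point, or the origin of a listed thing).
The state is a dict: "clock": time; "qpos": joint angles; "dq": joint speeds; "joint_torque": joint torques, N m; "ee_pos": TCP position; "eef_rot": TCP orientation; "wrist_force": force on the tool from outside, world axes, zero at the start; "wrist_torque": the same for the moment, N m; "opening": opening from 0.0 (shut) to 1.0 (fully open).
Only numpy, scipy, OpenCV 4.12 (cv2) and the standard library are available. Lean on these libraries where they do the work, as an engineer would, in place of code of your own. Each camera call takes 0.05 s, during which the arm holds its last target.

### The job

Lift the cordless temperature probe up and off its two-pronged hook, then lower its rod from above through the guide ring into the glass beaker under it, until the tip is about halfway down the beaker. The rod must touch neither the ring nor the beaker, and the beaker and the other things on the bench stay where they are. Finish while still holding the probe there: upright, still and centred in the ring, carried by the gripper alone.

Things in the scene. Friction and masses are not known exactly. Their poses are not given: they have to be found in the camera images.
- probe: Cordless probe, about 90 g, hanging upright on the hook. Origin at the lower tip of its steel rod, z up the rod's axis. Rod 8 mm in diameter, 130 mm long; above it a steel collar 28 mm in diameter, 130 to 136 mm above the tip; then the grey grip, 24 x 24 mm square, 136 to 196 mm above the tip, flat faces square to the probe's x and y; a small black cap ends at 199 mm.
- probe_grip (a point): point on the probe's axis 172 mm above its tip, in the upper half of the square grip: where to grip it
- probe_mid (a point): point on the axis of the probe's rod, 63 mm above the tip
- hook_stand: Fixed stand with a two-pronged steel hook, origin on the worktop under the middle of the hanging place, z up. Grey base 84 mm wide (y), x = -36 to +64 mm, 10 mm high; a post at x = +46 mm with a clamp block (x = +35 to +57 mm, up to 197 mm high) carries the prongs, which run from it to -x. The hook is open only towards the stand's own -x.
- hook_seat (a point): middle of the hanging place, level with the tops of the prongs, 190 mm above the worktop. The two round prongs are 7 mm thick with a 14 mm gap, in which the rod hangs, the collar lying on them; 25 mm from here towards -x their ends turn up to 202 mm. Lift the collar over these ends (12 mm or more), then draw the probe out along the stand's -x by 50 mm or more before moving it otherwise
- guide_stand: Fixed stand with a guide ring. Origin on the worktop exactly under the ring's centre, z up. Grey base 84 mm wide (y), from x = -46 to +62 mm, 8 mm high, on which the beaker stands; a post at x = +52 mm, 116 mm high, with an arm that runs to -x and carries the aluminium ring.
- guide_bore (a point): centre of the guide ring's upright bore, 106 mm above the worktop. The ring lies level, 100 to 112 mm above the worktop; its outer diameter is 36 mm and its bore 18 mm, so a centred rod has 5 mm of space all round
- beaker: Loose glass beaker standing on the guide stand's base, under the ring. Origin under its centre, which is 8 mm above the worktop. 70 mm tall (rim 78 mm above the worktop), 58 mm wide, 64 mm over the spout, inside about 44 mm wide; inner floor 2 mm above its origin.
- plastic_beaker: bystander: white plastic beaker, 76 mm wide and 85 mm tall, loose; origin under its centre
- white_bottle: bystander: white bottle with a screw cap, 60 mm wide and 125 mm tall, loose; origin under its centre
- petri: bystander: lidded petri dish, 71 mm wide and 14 mm tall, loose; origin under its centre
- spanner: bystander: flat steel spanner, 166 mm long (along its y), 31 mm wide and 7 mm thick, loose; origin under its centre

How it is judged:
By the outcome, as a careful person would: the job done as asked, in the order asked, and still so for the second after the job is handed in, while the arm keeps its last pose, push and grip.
It also fails if it takes over 45 s, if anything falls off the work surface, if the arm or the gripper's body presses on something with over 40 N, if the wrist force passes 120 N, or if a joint passes its speed limit or range.

## Working session

There is one attempt and no reset: what is moved stays moved. The work goes in short steps, Python scripts to look and compute and a shell command to move; the robot and the scene stay as the last step left them, time stands still between calls to the robot, and variables do not carry over. Pictures are saved under pics/ and viewed, and the job is handed in when it is done.

```bash
ls; mkdir -p pics
python3 - <<'E'
from cell import *
import cv2,json
s=state();print(s)
for n in ["side","top","wrist"]:
    im,d=get_image(n);cv2.imwrite(f"pics/{n}0.png",im);print(n,camera_model(n))
    for t in ["probe","hook_stand","guide_stand","beaker","probe_grip","hook_seat","guide_bore"]:
        try:
            print(t,[(r["score"],r["centre"]) for r in pinpoint(t,n)][:2])
        except Exception as e: print(t,e)
E
```

```text
pics
{'clock': 0.0, 'qpos': array([-1.36882638e+00,  1.16471462e-01,  1.44230006e+00,  1.59513108e-05,
        1.58398545e+00, -3.77924857e-02]), 'dq': array([-0.00162182, -0.00046352,  0.00046565,  0.0002461 , -0.00056348,
       -0.00101857]), 'joint_torque': array([ 9.56355616e-04, -7.31990504e+01, -6.32485843e+01, -3.28332050e-06,
        6.36701719e-03,  5.43854003e-05]), 'ee_pos': array([ 0.16025405, -0.65549474,  0.23055036]), 'eef_rot': array([-3.14042977e+00, -5.99308081e-05,  2.39762597e-01]), 'wrist_force': array([-0.70469454,  0.6221989 ,  0.90777636]), 'wrist_torque': array([-0.01441064,  0.04584762,  0.05473758]), 'opening': 0.9983334344541455}
side {'fx': 457.87734763983144, 'fy': 457.87734763983144, 'cx': 276.1936604107926, 'cy': 210.01521168436224, 'rvec': array([ 1.00435401, -2.13429901,  1.27747798]), 'tvec': array([0.35792031, 0.31451952, 0.7905419 ])}
probe [(0.88, [0.5054, 0.0889, 0.0601])]
hook_stand [(0.75, [0.505, 0.0846, 0.0037]), (0.49, [0.391, 0.2865, -0.0056])]
guide_stand [(0.84, [0.4767, -0.1004, 0.0027])]
beaker [(0.87, [0.4779, -0.1094, 0.0042])]
prob
[... 587 characters left out ...]
.0075])]
probe_grip [(0.58, [0.5046, 0.0897, 0.2298])]
hook_seat [(0.57, [0.5052, 0.0905, 0.1948])]
guide_bore [(0.93, [0.4757, -0.1015, 0.1019])]
wrist {'fx': 350.71268628828795, 'fy': 350.71268628828795, 'cx': 282.74054675212994, 'cy': 205.84989870006063, 'hand_eye': array([[-1.23190969e-03, -9.48747932e-01, -3.16031397e-01,
         8.15506395e-02],
       [ 9.99999076e-01, -9.86947831e-04, -9.35172397e-04,
        -1.79948321e-04],
       [ 5.75336376e-04, -3.16032257e-01,  9.48748271e-01,
        -1.42098739e-01],
       [ 0.00000000e+00,  0.00000000e+00,  0.00000000e+00,
         1.00000000e+00]])}
probe []
hook_stand []
guide_stand []
beaker []
probe_grip []
hook_seat []
guide_bore []
```

View pics/side0.png

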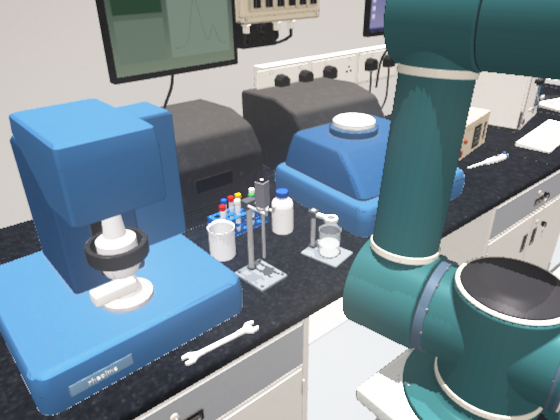

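View pics/top0.png

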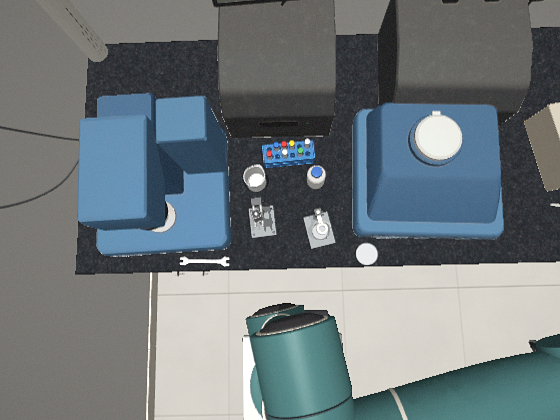

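Run:
```python
import cv2
a=cv2.imread("pics/side0.png")[160:300,190:370];b=cv2.imread("pics/top0.png")[150:275,225:395]
cv2.imwrite("pics/z1.png",cv2.resize(a,None,fx=4.2,fy=4.2,interpolation=2));cv2.imwrite("pics/z2.png",cv2.resize(b,None,fx=4.5,fy=4.5,interpolation=2))
```

```text
(no output)
```

View pics/z1.png

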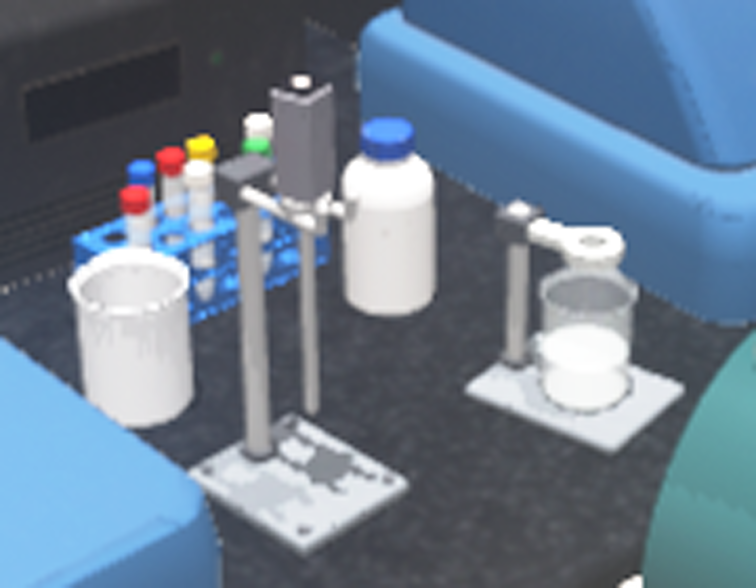

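View pics/z2.png

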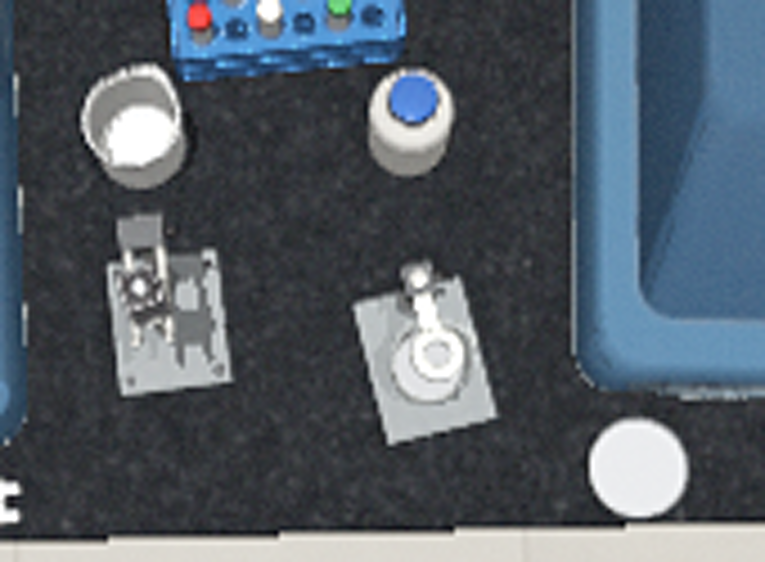

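```bash
cat > h.py <<'E'
from cell import *
import numpy as np,cv2
from scipy.spatial.transform import Rotation as Ro
def pose():
    s=state();return np.array(s["ee_pos"]),Ro.from_euler("xyz",s["eef_rot"]),s
def go(p,yaw):
    p0,R,s=pose();T=Ro.from_euler("xyz",[np.pi,0,yaw])
    print("clock",s["clock"],"at",p0.round(4),np.round(s["eef_rot"],4),"open",s["opening"])
    print("shift",((R.inv().apply(np.array(p)-p0))/0.3).round(4),"turn",((R.inv()*T).as_rotvec()/np.pi).round(4))
def wcam():
    p,R,s=pose();M=np.eye(4);M[:3,:3]=R.as_matrix();M[:3,3]=p
    return M@camera_model("wrist")["hand_eye"]
def cloud(n,T=None):
    c=camera_model(n)
    if n=="wrist": T=wcam()
    im,d=get_image(n)
    if n!="wrist":
        T=np.eye(4);R=cv2.Rodrigues(c["rvec"])[0];T[:3,:3]=R.T;T[:3,3]=-R.T@c["tvec"]
    v,u=np.mgrid[:420,:560]
    P=np.stack([(u-c["cx"])/c["fx"]*d,(v-c["cy"])/c["fy"]*d,d],-1)@T[:3,:3].T+T[:3,3]
    return im,d,P,T,c
E
python3 -c "
from h import *
go([.43,0,.45],0)
im,d,P,T,c=cloud('top')
for (u,v) in [(240,215),(140,240),(180,150),(155,150),(345,220),(430,200),(438,135),(370,120),(290,150),(280,100)]: print(u,v,P[v,u].round(3))
"
```

```text
clock 1.2 at [ 0.1603 -0.6557  0.2313] [-3.1416 -0.      0.2398] open 0.9991177737345361
shift [ 1.3924 -1.9095 -0.729 ] turn [-0.     -0.      0.0763]
240 215 [0.541 0.164 0.004]
140 240 [0.456 0.464 0.098]
180 150 [0.663 0.276 0.33 ]
155 150 [0.65  0.326 0.374]
345 220 [ 0.515 -0.188 -0.002]
430 200 [ 0.545 -0.417  0.159]
438 135 [ 0.71  -0.422  0.251]
370 120 [ 0.809 -0.262  0.134]
290 150 [ 0.745 -0.01   0.057]
280 100 [0.841 0.015 0.227]
```

```bash
python3 -m crank '[[[0.5,-0.65,-0.7],[0,0,0.03],1],[[0.5,-0.65,-0.7],[0,0,0.03],1],[[0.5,-0.65,-0.7],[0,0,0.03],1],[[0.5,-0.65,-0.7],[0,0,0.03],1],[[0.5,-0.65,-0.7],[0,0,0.03],1]]'; python3 -c "
from h import *
go([.43,0,.45],0)"
```

```text
clock: 1.88
ee_pos: [0.2566, -0.4366, 0.4357]
eef_rot: [3.141, -0.0, 0.145]
wrist_force: [1.0, -0.7, 0.0]
opening: 0.999
clock 1.875 at [ 0.2566 -0.4366  0.4357] [ 3.1411e+00 -2.0000e-04  1.4530e-01] open 0.9988988168178788
shift [ 0.7827 -1.3563 -0.0483] turn [ 0.0002 -0.0001  0.0463]
```

```bash
python3 -m crank '[[[0.5,-0.87,-0.05],[0,0,0.04],1],[[0.5,-0.87,-0.05],[0,0,0.04],1],[[0.5,-0.87,-0.05],[0,0,0.04],1],[[0.5,-0.87,-0.05],[0,0,0.04],1],[[0.5,-0.87,-0.05],[0,0,0.04],1]]'; python3 -c "
from h import *
go([.43,0,.45],0)
im,d,P,T,c=cloud('wrist');cv2.imwrite('pics/w1.png',im)"
```

```text
clock: 2.5
ee_pos: [0.367, -0.1561, 0.4497]
eef_rot: [3.141, -0.001, 0.02]
wrist_force: [1.0, -1.0, 0.3]
opening: 0.999
clock 2.5 at [ 0.367  -0.1561  0.4497] [ 3.1411e+00 -1.1000e-03  2.0300e-02] open 0.999438403473158
shift [ 0.2205 -0.516  -0.0011] turn [ 0.0001 -0.0003  0.0065]
```

View pics/w1.png

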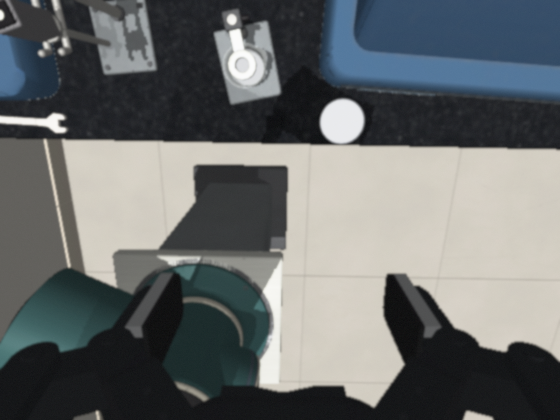

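```bash
python3 -m crank '[[[0.34,-0.5,0],[0,0,0.006],1],[[0.34,-0.5,0],[0,0,0.006],1],[[0.34,-0.5,0],[0,0,0.006],1],[[0.34,-0.5,0],[0,0,0.006],1],[[0.34,-0.5,0],[0,0,0.006],1]]'; python3 -c "
from h import *
go([.47,0,.45],0)
im,d,P,T,c=cloud('wrist');cv2.imwrite('pics/w2.png',im);np.savez('w2.npz',P=P,T=T)
for t in ['probe','hook_stand','guide_stand','beaker','probe_grip','hook_seat','guide_bore']:
    print(t,[(r['score'],r['centre']) for r in pinpoint(t,'wrist')][:2])
"
```

```text
clock: 3.18
ee_pos: [0.4657, -0.0065, 0.4493]
eef_rot: [3.141, 0.0, 0.002]
wrist_force: [-0.4, -0.8, -0.2]
opening: 1.002
clock 3.175 at [ 0.4657 -0.0065  0.4493] [3.1414e+00 1.0000e-04 1.6000e-03] open 1.0016544366108087
shift [ 0.0142 -0.0215 -0.0025] turn [0.0001 0.     0.0005]
probe [(0.6, [0.5052, 0.0889, 0.0626])]
hook_stand [(0.66, [0.5039, 0.0877, -0.0017])]
guide_stand [(0.66, [0.5016, 0.0894, 0.1877]), (0.58, [0.4767, -0.1023, -0.0008])]
beaker [(0.67, [0.4784, -0.1025, 0.0121])]
probe_grip [(0.91, [0.5043, 0.0894, 0.2308])]
hook_seat [(0.9, [0.4999, 0.0876, 0.1867])]
guide_bore [(0.94, [0.4804, -0.101, 0.1071])]
```

View pics/w2.png

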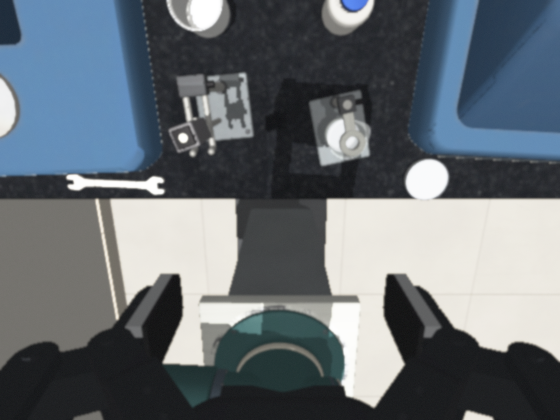

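Run:
```python
from h import *
z=np.load('w2.npz');P=z['P']
im=cv2.imread('pics/w2.png')
cv2.imwrite('pics/z3.png',cv2.resize(im[60:180,150:390],None,fx=3.3,fy=3.3,interpolation=2))
sub=np.zeros((420,560),bool);sub[60:180,140:400]=1
def rect(m,n):
    Q=P[m]; r=cv2.minAreaRect(Q[:,:2].astype(np.float32)*1000);print(n,len(Q),r,'zmed',np.median(Q[:,2]))
xy=np.hypot(P[...,0]-.504,P[...,1]-.089)
rect(sub&(xy<.03)&(P[...,2]>.245),'grip top')
rect(sub&(xy<.03)&(P[...,2]>.25)&(P[...,2]<.2585),'grip top b')
h=sub&(np.abs(P[...,2]-.01)<.004)&(P[...,1]>.02)&(P[...,1]<.15)&(P[...,0]<.6)&(P[...,0]>.44);rect(h,'hookbase')
g=sub&(np.abs(P[...,2]-.008)<.004)&(P[...,1]<-.03)&(P[...,1]>-.18)&(P[...,0]<.58);rect(g,'gbase')
r=sub&(P[...,2]>.106)&(P[...,2]<.12)&(np.hypot(P[...,0]-.478,P[...,1]+.102)<.022)
rect(r,'ring');
Q=P[r];print(Q[:,:2].mean(0),Q.min(0),Q.max(0))
b=sub&(P[...,2]>.18)&(P[...,2]<.2)&(P[...,0]>.5);rect(b&(P[...,1]>.05)&(P[...,1]<.14),'block+prongs')
```

```text
grip top 691 ((504.3804016113281, 87.97230529785156), (24.090927124023438, 24.418455123901367), 18.194326400756836) zmed 0.257593242645803
grip top b 472 ((504.3373718261719, 88.0682144165039), (24.04064178466797, 24.253219604492188), 18.540084838867188) zmed 0.2561674935603101
hookbase 2392 ((519.3084716796875, 89.16629028320312), (99.59113311767578, 83.85470581054688), 5.682433128356934) zmed 0.009365335938067376
gbase 1489 ((485.6896667480469, -98.80067443847656), (107.88540649414062, 83.99021911621094), 12.296197891235352) zmed 0.007185557495707817
ring 450 ((478.73028564453125, -100.61174774169922), (35.25602722167969, 36.51542663574219), 62.42251968383789) zmed 0.11087193433607798
[ 0.47945925 -0.09977498] [ 0.46044555 -0.11810539  0.10610714] [ 0.49867674 -0.08273009  0.11391727]
block+prongs 1106 ((531.1801147460938, 86.76034545898438), (62.47531509399414, 37.83997344970703), 3.626432180404663) zmed 0.1948596111099513
```

View pics/z3.png

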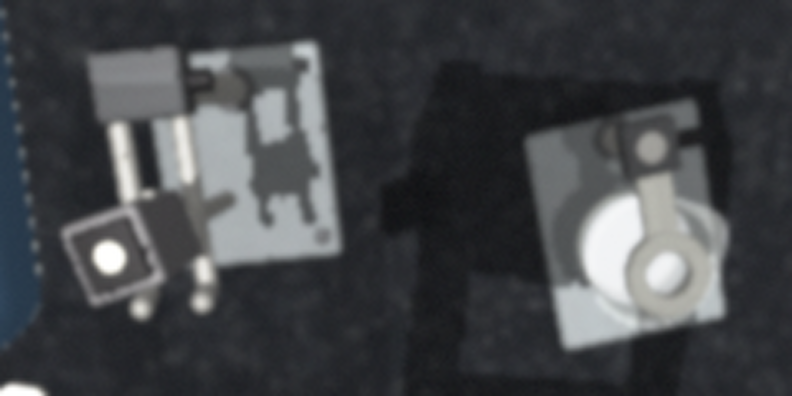

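```bash
python3 -c "
from h import *
go([.5044,.088,.32],.3194);print(state()['qpos'])"
```

```text
clock 3.575 at [ 0.4657 -0.0068  0.4493] [ 3.1416e+00 -4.0000e-04  1.0000e-04] open 1.0009983564628833
shift [ 0.1289 -0.3159  0.4312] turn [ 0.000e+00 -1.000e-04 -1.016e-01]
[-6.93103902e-02 -3.07177091e-01  1.48346568e+00  2.22776121e-05
  1.96493543e+00  1.50138116e+00]
```

```bash
python3 -m crank '[[[0.129,-0.316,0.431],[0,0,-0.1016],1],[[0.129,-0.316,0.431],[0,0,-0.1016],1],[[0.129,-0.316,0.431],[0,0,-0.1016],1],[[0.129,-0.316,0.431],[0,0,-0.1016],1]]'
python3 - <<'E'
from h import *
im,d,P,T,c=cloud('wrist');cv2.imwrite('pics/w3.png',im)
go([.5044,.088,.213],.3194)
m=(np.hypot(P[...,0]-.504,P[...,1]-.089)<.03)&(P[...,2]>.25)&(P[...,2]<.2585)
print(m.sum(),cv2.minAreaRect(P[m][:,:2].astype(np.float32)*1000) if m.sum()>50 else '')
E
```

```text
clock: 4.08
ee_pos: [0.5041, 0.0894, 0.3173]
eef_rot: [-3.141, 0.004, 0.322]
wrist_force: [0.8, -0.2, 0.6]
opening: 1.003
clock 4.125 at [0.5043 0.0886 0.3195] [-3.1414e+00  1.5000e-03  3.2100e-01] open 1.0019003143827019
shift [3.000e-04 2.200e-03 3.551e-01] turn [-0.0001  0.0005  0.0005]
1021 ((504.3490905761719, 88.2662353515625), (24.384033203125, 23.747600555419922), 19.573766708374023)
```

View pics/w3.png

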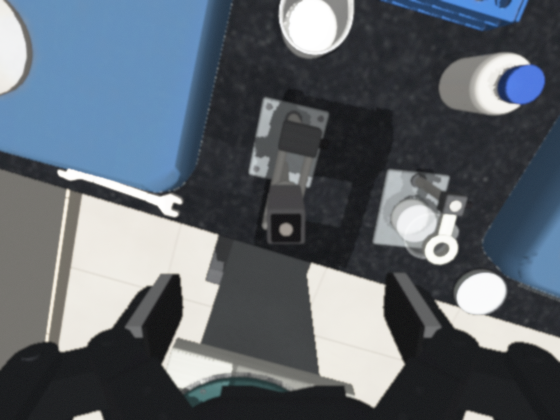

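```bash
python3 -m crank '[[[0,0,0.12],[0,0,0],1],[[0,0,0.24],[0,0,0],1],[[0,0,0.355],[0,0,0],1],[[0,0,0.355],[0,0,0],1]]'; python3 -m crank '[[[0,0,0],[0,0,0],0.5],[[0,0,0],[0,0,0],0.32],[[0,0,0],[0,0,0],0.15],[[0,0,0],[0,0,0],0.15],[[0,0,0],[0,0,0],0.15]]' 40;python3 - <<'E'
from h import *
im,d,P,T,c=cloud('wrist');cv2.imwrite('pics/w4.png',im)
im,d,P,T,c=cloud('side');cv2.imwrite('pics/s4.png',cv2.resize(im[130:300,170:370],None,fx=3.5,fy=3.5))
go([.5044,.088,.213],.3194);print(state())
E
```

```text
clock: 4.62
ee_pos: [0.5041, 0.0876, 0.2131]
eef_rot: [-3.141, 0.002, 0.319]
wrist_force: [0.7, 0.1, 0.4]
opening: 0.998
clock: 5.25
ee_pos: [0.5047, 0.0887, 0.2142]
eef_rot: [3.142, -0.001, 0.32]
wrist_force: [-0.8, 1.0, 5.7]
opening: 0.274
clock 5.35 at [0.5047 0.0887 0.2142] [ 3.1415e+00 -1.1000e-03  3.2040e-01] open 0.27829843445470603
shift [-0.0017  0.0019  0.0039] turn [ 0.     -0.0003  0.0003]
{'clock': 5.35, 'qpos': array([ 1.24105024e-01, -2.39284377e-01,  1.80837474e+00,  1.14602794e-04,
        1.57145056e+00,  1.37454499e+00]), 'dq': array([-1.68768364e-03,  6.16214384e-05,  1.69534417e-03, -1.49267646e-03,
       -5.38179399e-04,  1.40770841e-03]), 'joint_torque': array([-4.00617113e-01, -3.97401309e+01, -5.97051287e+01, -2.72601619e-01,
       -2.51212260e-01, -2.93665762e-03]), 'ee_pos': array([0.5046934 , 0.08868965, 0.21416064]), 'eef_rot': array([ 3.14149998e+00, -1.05388546e-03,  3.20356546e-01]), 'wrist_force': array([-1.26441662,  0.65506166,  6.04437279]), 'wrist_torque': array([ 0.13103105,  0.16030138, -0.06962503]), 'opening': 0.27829843445470603}
```

View pics/w4.png

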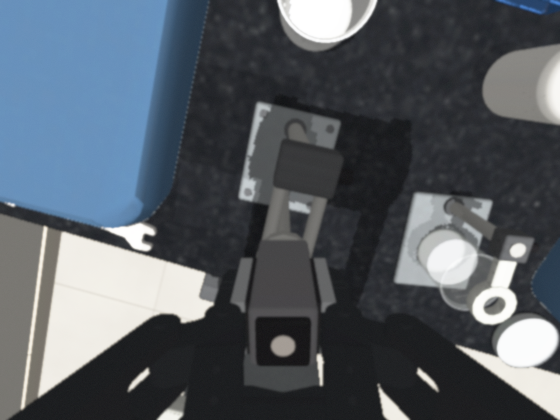

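View pics/s4.png

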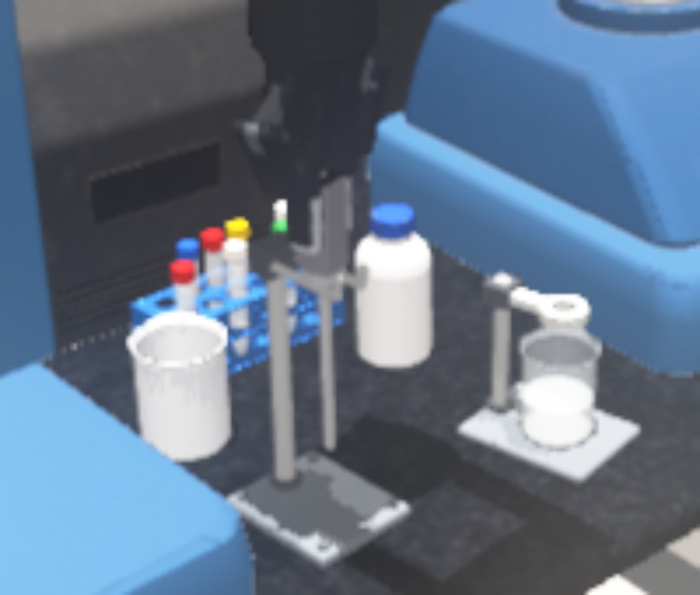

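```bash
python3 -m crank '[[[0,0,-0.03],[0,0,0],0.15],[[0,0,-0.06],[0,0,0],0.15],[[0,0,-0.09],[0,0,0],0.15],[[0,0,-0.09],[0,0,0],0.15],[[0,0,-0.09],[0,0,0],0.15]]';python3 - <<'E'
from h import *
im,d,P,T,c=cloud('wrist');cv2.imwrite('pics/w5.png',im)
im,d,P,T,c=cloud('side');cv2.imwrite('pics/s5.png',cv2.resize(im[130:300,170:370],None,fx=3.5,fy=3.5))
print(pose()[2])
E
```

```text
clock: 5.98
ee_pos: [0.5044, 0.0885, 0.2401]
eef_rot: [-3.142, 0.0, 0.32]
wrist_force: [-0.8, -0.7, -2.0]
opening: 0.278
{'clock': 6.075, 'qpos': array([ 1.23945386e-01, -2.45382330e-01,  1.77187152e+00, -6.84941997e-06,
        1.61570181e+00,  1.37456996e+00]), 'dq': array([0.00100179, 0.00097743, 0.00108699, 0.00293251, 0.00117774,
       0.00127423]), 'joint_torque': array([ 2.03346564e-03, -4.32835722e+01, -6.41735029e+01, -5.57265757e-04,
        3.02559572e-03,  1.18819233e-05]), 'ee_pos': array([0.50437386, 0.08853205, 0.23998413]), 'eef_rot': array([-3.14148271e+00,  5.88200509e-04,  3.20171475e-01]), 'wrist_force': array([ 0.55830624,  0.10100652, -0.98492774]), 'wrist_torque': array([ 0.01892555,  0.06098178, -0.02121495]), 'opening': 0.27272061733987935}
```

View pics/s5.png

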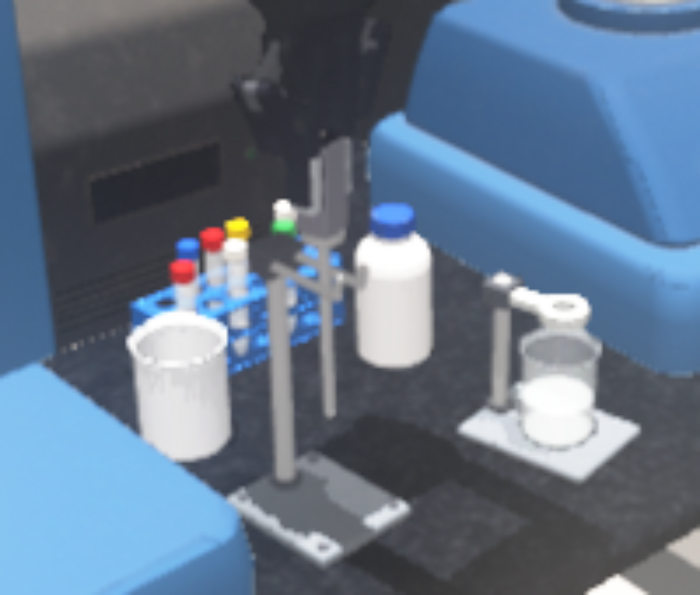

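```bash
python3 -m crank '[[[-0.08,-0.018,0],[0,0,0],0.15],[[-0.17,-0.038,0],[0,0,0],0.15],[[-0.26,-0.058,0],[0,0,0],0.15],[[-0.26,-0.058,0],[0,0,0],0.15]]';python3 -m crank '[[[0,0,-0.12],[0,0,0],0.15],[[0,0,-0.24],[0,0,0],0.15],[[0,0,-0.3],[0,0,0],0.15],[[0,0,-0.3],[0,0,0],0.15]]';python3 - <<'E'
from h import *
im,d,P,T,c=cloud('side');cv2.imwrite('pics/s6.png',im);np.savez('s6.npz',P=P,im=im)
im,d,P,T,c=cloud('wrist');cv2.imwrite('pics/w6.png',im)
go([.4783,-.1005,.33],.32)
for cam in ['side','wrist']:
  for t in ['probe','probe_mid','guide_bore','beaker']:
    print(cam,t,[(r['score'],r['centre']) for r in pinpoint(t,cam)][:2])
E
```

```text
clock: 6.58
ee_pos: [0.4241, 0.0805, 0.2406]
eef_rot: [3.141, -0.001, 0.32]
wrist_force: [-0.5, 0.3, -0.2]
opening: 0.277
clock: 7.08
ee_pos: [0.4255, 0.0806, 0.3307]
eef_rot: [3.141, -0.001, 0.32]
wrist_force: [-0.6, 0.0, -1.6]
opening: 0.275
clock 7.175 at [0.425  0.0805 0.3289] [-3.1413e+00  1.7000e-03  3.2030e-01] open 0.27544287679169904
shift [-0.0215  0.6287 -0.0039] turn [-0.0001  0.0005  0.0001]
side probe [(0.72, [0.4231, 0.079, 0.1762])]
side probe_mid [(0.72, [0.4243, 0.0801, 0.2411])]
side guide_bore [(0.74, [0.4736, -0.1029, 0.1044])]
side beaker [(0.74, [0.4789, -0.1066, 0.0045])]
wrist probe [(0.95, [0.4244, 0.0796, 0.1744]), (0.6, [0.4789, -0.1052, 0.0123])]
wrist probe_mid [(0.92, [0.4232, 0.079, 0.2407])]
wrist guide_bore [(0.91, [0.4777, -0.1019, 0.104])]
wrist beaker [(0.94, [0.4796, -0.1015, 0.011]), (0.34, [0.508, 0.0858, -0.0039])]
```

View pics/s6.png

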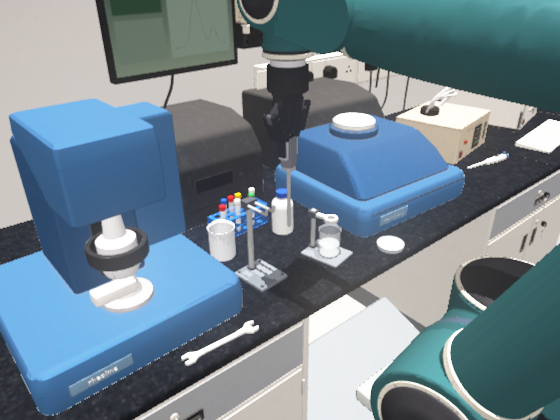

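View pics/w6.png

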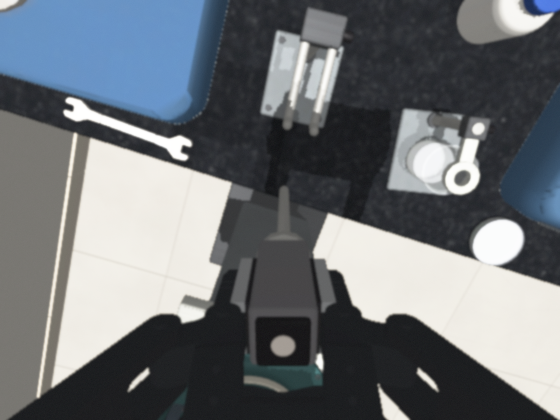

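```bash
cat > m.py <<'E'
from h import *
def meas(cams=('wrist','side'),ring=(.478,-.101)):
  tp=pose()[0]
  for n in cams:
    im,d,P,T,c=cloud(n)
    ok=d>0
    m=ok&(np.hypot(P[...,0]-tp[0],P[...,1]-tp[1])<.02)&(P[...,2]<tp[2]-.03)&(P[...,2]>tp[2]-.153-.005)&(P[...,2]>.118)
    Q=P[m]
    if len(Q)>20:
      # surface of r=4mm cylinder: fit axis line by least squares
      from scipy.optimize import least_squares
      f=lambda p:np.hypot(Q[:,0]-p[0]-p[2]*(Q[:,2]-tp[2]+.09),Q[:,1]-p[1]-p[3]*(Q[:,2]-tp[2]+.09))-.004
      v=T[:3,3]-np.append(tp[:2],Q[:,2].mean());v=v/np.linalg.norm(v)
      r=least_squares(f,[Q[:,0].mean()-.003*v[0],Q[:,1].mean()-.003*v[1],0,0],loss='soft_l1',f_scale=.001)
      print(n,'rod n',len(Q),'axis@mid rel TCP mm',((r.x[:2]-tp[:2])*1e3).round(2),'xy',(r.x[:2]*1e3).round(1),'slope',r.x[2:].round(4),'z',Q[:,2].min().round(4),Q[:,2].max().round(3),'cost',np.sqrt(np.mean(r.fun**2)))
    m=ok&(P[...,2]>.109)&(P[...,2]<.1145)&(np.hypot(P[...,0]-ring[0],P[...,1]-ring[1])<.022)
    Q=P[m]
    if len(Q)>30:
      rr=cv2.minAreaRect(Q[:,:2].astype(np.float32)*1000)
      print(n,'ring',len(Q),np.round(rr[0],1),np.round(rr[1],1),Q[:,2].mean().round(4))
E
python3 - <<'E'
from m import *
meas(('wrist','side','top'))
E
```

```text
wrist rod n 490 axis@mid rel TCP mm [-1.03 -0.26] xy [423.9  80.2] slope [0.0023 0.0038] z 0.1785 0.282 cost 0.00018718543831713143
wrist ring 693 [ 478.8 -100.9] [35.4 38.1] 0.111
side rod n 210 axis@mid rel TCP mm [-2.21 -0.58] xy [422.7  79.9] slope [0.0019 0.0088] z 0.1756 0.299 cost 0.0011333607948852387
side ring 57 [476. -98.] [38.4 31.4] 0.1102
top ring 71 [475.8 -99.5] [35.3 33.2] 0.1118
```

```bash
python3 -c "
from h import *
go([.4796,-.1003,.33],.32)"; python3 -m crank '[[[-0.02,0.15,0],[0,0,0],0.15],[[-0.02,0.32,0],[0,0,0],0.15],[[-0.02,0.5,0],[0,0,0],0.15],[[-0.018,0.628,0],[0,0,0],0.15],[[-0.018,0.628,0],[0,0,0],0.15]]';python3 - <<'E'
from m import *
meas();meas()
im,d,P,T,c=cloud('side');cv2.imwrite('pics/s7.png',cv2.resize(im[130:300,220:420],None,fx=3.5,fy=3.5))
im,d,P,T,c=cloud('wrist');cv2.imwrite('pics/w7.png',im)
go([.4796,-.1003,.33],.32)
E
```

```text
clock 7.725 at [0.425  0.0805 0.3303] [-3.1416  0.      0.3202] open 0.2708059801627304
shift [-0.0169  0.6294  0.0011] turn [-0.      0.      0.0001]
clock: 8.35
ee_pos: [0.4795, -0.102, 0.3297]
eef_rot: [-3.141, 0.001, 0.317]
wrist_force: [-0.5, 0.5, -0.5]
opening: 0.274
wrist rod n 492 axis@mid rel TCP mm [-1.11 -0.26] xy [ 478.4 -102.3] slope [0.0034 0.0033] z 0.1789 0.282 cost 0.00017692132048003625
wrist ring 689 [ 478.9 -101.3] [35.  37.2] 0.1111
side rod n 169 axis@mid rel TCP mm [-2.71  1.01] xy [ 476.8 -101. ] slope [0.0053 0.0018] z 0.1751 0.299 cost 0.0013614032816362661
side ring 51 [ 476.5 -100.2] [33.2 30.4] 0.1103
wrist rod n 493 axis@mid rel TCP mm [-1.04 -0.25] xy [ 478.1 -100.3] slope [0.0018 0.0034] z 0.1798 0.282 cost 0.00018835769359238107
wrist ring 689 [ 479.3 -101.3] [35.1 37.2] 0.1112
side rod n 176 axis@mid rel TCP mm [-2.55 -0.06] xy [ 476.6 -100.1] slope [0.0035 0.0135] z 0.1742 0.3 cost 0.0012539252770588259
side ring 50 [473.8 -99.2] [32.9 31.1] 0.1105
clock 8.65 at [ 0.479  -0.0992  0.3307] [ 3.1414e+00 -5.0000e-04  3.2150e-01] open 0.27542996411283466
shift [0.0006 0.0042 0.0022] turn [ 0.0001 -0.0002  0.0005]
```

View pics/s7.png

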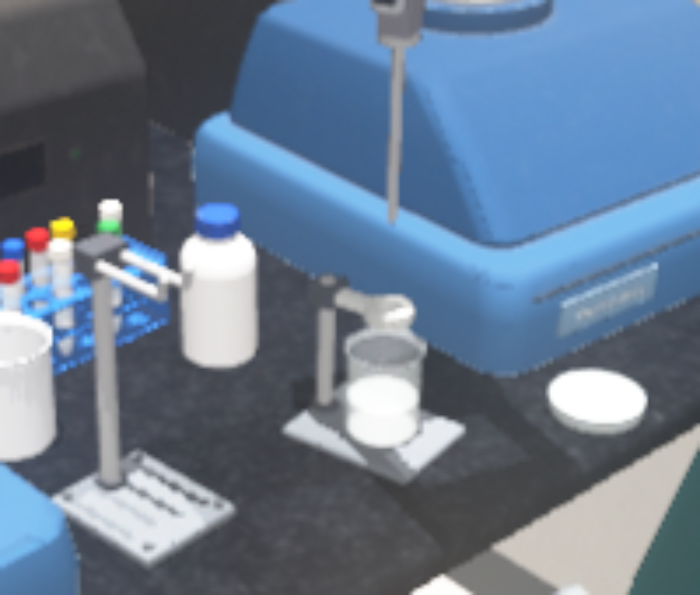

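View pics/w7.png

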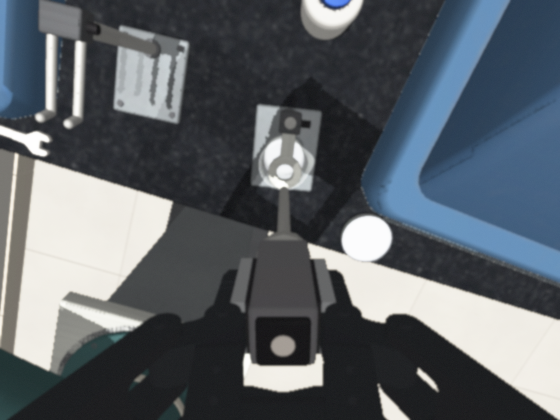

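```bash
cat >> m.py <<'E'
def ringfit():
    from scipy.optimize import least_squares
    im,d,P,T,c=cloud('wrist')
    c0=np.array([.4785,-.101]);ang=np.deg2rad(12.3)
    for zlo in (.1085,.1095):
        m=(d>0)&(P[...,2]>zlo)&(P[...,2]<.1145)
        rel=P[...,:2]-c0;a=np.arctan2(rel[...,1],rel[...,0])-ang;a=np.angle(np.exp(1j*a));rad=np.hypot(rel[...,0],rel[...,1])
        m&=(rad<.022)&(np.abs(a)>np.deg2rad(35))
        Q=P[m][:,:2]
        # soft occupancy: distance outside annulus 9..18 mm penalised, plus centroid of bore
        def f(p):
            r=np.hypot(Q[:,0]-p[0],Q[:,1]-p[1]);return np.maximum(0,r-.0178)+np.maximum(0,.0095-r)
        r=least_squares(f,c0);print('ring annulus fit mm',(r.x*1e3).round(2),len(Q),'res',f(r.x).mean()*1e3)
E
python3 -m crank '[[[0,0.001,0.06],[0,0,0],0.15],[[0,0.001,0.12],[0,0,0],0.15],[[0,0.001,0.16],[0,0,0],0.15],[[0,0.001,0.16],[0,0,0],0.15],[[0,0.001,0.16],[0,0,0],0.15]]'
python3 - <<'E'
from m import *
meas(('wrist',));ringfit();meas(('wrist',));ringfit()
im,d,P,T,c=cloud('wrist');cv2.imwrite('pics/w8.png',cv2.resize(im[100:280,180:380],None,fx=3.5,fy=3.5))
im,d,P,T,c=cloud('side');cv2.imwrite('pics/s8.png',cv2.resize(im[170:280,270:400],None,fx=5,fy=5))
print(pose()[2]['ee_pos'],pose()[2]['eef_rot'])
for t in ['probe','guide_bore','beaker']:
    for cam in ['wrist','side','top']:print(cam,t,[(r['score'],r['centre']) for r in pinpoint(t,cam)][:2])
E
```

```text
clock: 9.28
ee_pos: [0.4793, -0.1003, 0.2829]
eef_rot: [3.141, -0.0, 0.32]
wrist_force: [0.1, 0.3, -0.2]
opening: 0.274
wrist rod n 493 axis@mid rel TCP mm [-0.96 -0.29] xy [ 478.4 -100.6] slope [0.0018 0.0037] z 0.1317 0.234 cost 0.0001817733028342596
wrist ring 806 [ 479.2 -101. ] [34.5 38.2] 0.1112
ring annulus fit mm [ 478.04 -100.72] 575 res 0.014846062765961265
ring annulus fit mm [ 477.93 -100.78] 560 res 0.011561114780477194
wrist rod n 494 axis@mid rel TCP mm [-0.92 -0.32] xy [ 478.5 -100.7] slope [0.002  0.0035] z 0.1324 0.235 cost 0.0001847332070936662
wrist ring 791 [480.1 -99.4] [37.8 34.4] 0.1111
ring annulus fit mm [ 478.13 -100.67] 578 res 0.0191053505824574
ring annulus fit mm [ 478.03 -100.68] 562 res 0.014544793937939672
[ 0.47932241 -0.1003035   0.28266173] [ 3.14136103e+00 -3.06941483e-04  3.20216811e-01]
wrist probe [(0.73, [0.4753, -0.1015, 0.1318]), (0.24, [0.5022, 0.0883, 0.1872])]
side probe [(0.66, [0.4777, -0.103, 0.1316])]
top probe []
wrist guide_bore [(0.9, [0.4768, -0.1011, 0.1029])]
side guide_bore [(0.72, [0.4753, -0.1053, 0.1049])]
top guide_bore [(0.97, [0.4742, -0.1005, 0.1022])]
wrist beaker [(0.84, [0.4773, -0.1051, 0.0091])]
side beaker [(0.91, [0.4793, -0.109, 0.0044]), (0.44, [0.4748, -0.1005, -0.0023])]
top beaker [(0.57, [0.4776, -0.101, 0.0054])]
```

View pics/w8.png

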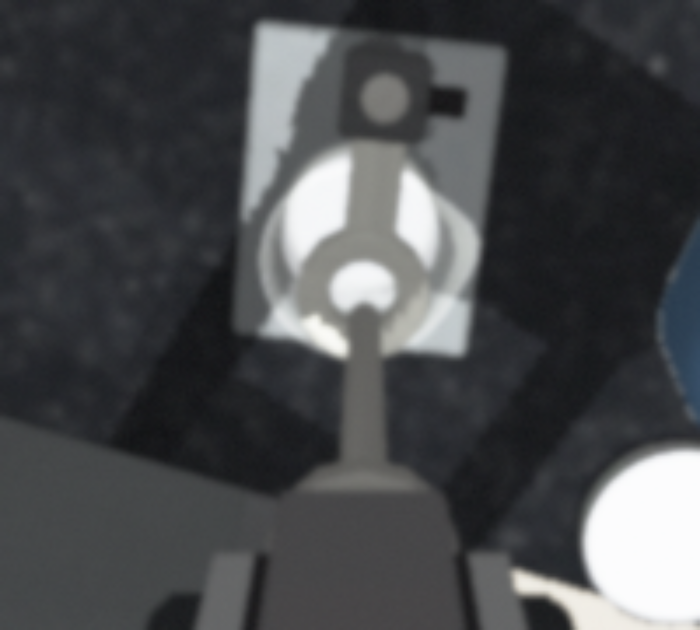

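View pics/s8.png

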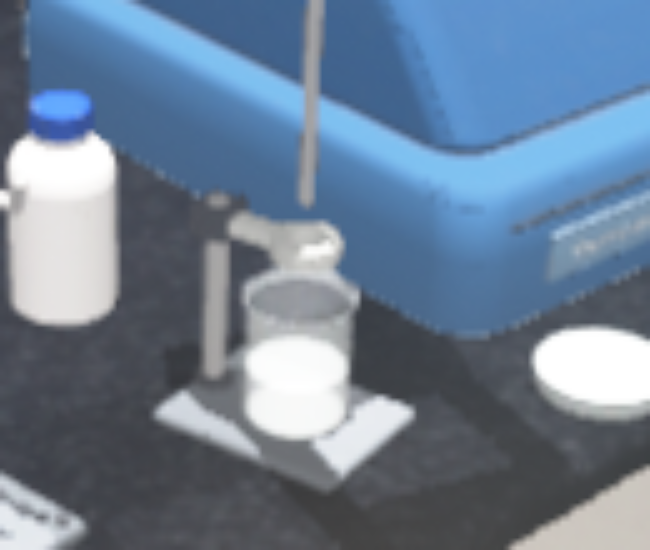

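Run:
```python
from h import *
im,d,P,T,c=cloud('side')
K=np.array([[c['fx'],0,c['cx']],[0,c['fy'],c['cy']],[0,0,1]])
S=8;x0,y0=310,185;cr=cv2.resize(im[y0:y0+65,x0:x0+60],None,fx=S,fy=S,interpolation=cv2.INTER_CUBIC)
def pr(p):
    q=cv2.projectPoints(np.array(p,float).reshape(-1,3),c['rvec'],c['tvec'],K,None)[0].reshape(-1,2)
    return ((q-[x0,y0]+.5)*S).round().astype(int)
t=np.linspace(0,2*np.pi,60)
for r in (.009,.018):
    for z in (.112,.1): cv2.polylines(cr,[pr(np.stack([.478+r*np.cos(t),-.1007+r*np.sin(t),0*t+z],-1))],True,(0,0,255),1)
tz=pose()[0][2]-.153
for s in (-1,1):
    pass
cv2.polylines(cr,[pr([[.4784,-.1007,tz],[.4784,-.1007,tz+.1]])],False,(0,255,0),1)
cv2.polylines(cr,[pr(np.stack([.4784+.004*np.cos(t),-.1007+.004*np.sin(t),0*t+tz],-1))],True,(0,255,0),1)
cv2.imwrite('pics/s9.png',cr)
```

```text
(no output)
```

View pics/s9.png

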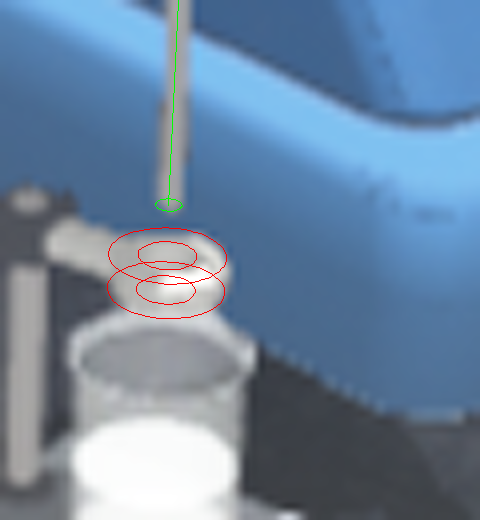

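```bash
python3 -m crank '[[[-0.001,0,0.03],[0,0,0],0.15],[[-0.001,0,0.06],[0,0,0],0.15],[[-0.001,0,0.09],[0,0,0],0.15],[[-0.001,0,0.1],[0,0,0],0.15],[[-0.001,0,0.1],[0,0,0],0.15]]'
python3 - <<'E'
from m import *
meas(('wrist',));ringfit()
im,d,P,T,c=cloud('wrist');cv2.imwrite('pics/w10.png',cv2.resize(im[130:260,200:370],None,fx=4.5,fy=4.5,interpolation=2))
print(pose()[2])
E
```

```text
clock: 10.7
ee_pos: [0.4789, -0.1004, 0.2522]
eef_rot: [-3.141, 0.0, 0.32]
wrist_force: [0.5, -0.1, -0.6]
opening: 0.275
wrist rod n 442 axis@mid rel TCP mm [-1.05 -0.27] xy [ 477.9 -100.6] slope [0.0029 0.0046] z 0.1184 0.204 cost 0.00017936065447172954
wrist ring 995 [ 479.4 -101.3] [35.1 37.6] 0.1111
ring annulus fit mm [ 476.63 -101.15] 695 res 0.12005006825829201
ring annulus fit mm [ 476.72 -101.21] 678 res 0.09211391504726632
{'clock': 10.85, 'qpos': array([-2.58687083e-01, -3.00308621e-01,  1.79547506e+00,  1.90654147e-05,
        1.64597977e+00,  9.91888406e-01]), 'dq': array([-3.28091534e-04, -6.19124979e-04,  6.57916987e-04,  7.56869455e-04,
        2.98840892e-04,  5.57004200e-05]), 'joint_torque': array([ 5.80222404e-04, -3.84558427e+01, -6.38108754e+01, -2.32454377e-04,
       -2.90078831e-03,  8.00388671e-05]), 'ee_pos': array([ 0.47908032, -0.10038904,  0.25272746]), 'eef_rot': array([ 3.14136431e+00, -3.84103002e-04,  3.20222318e-01]), 'wrist_force': array([ 0.27169634,  0.14256904, -0.77529656]), 'wrist_torque': array([-0.01934454, -0.01120118, -0.03364091]), 'opening': 0.2791896999238839}
```

View pics/w10.png

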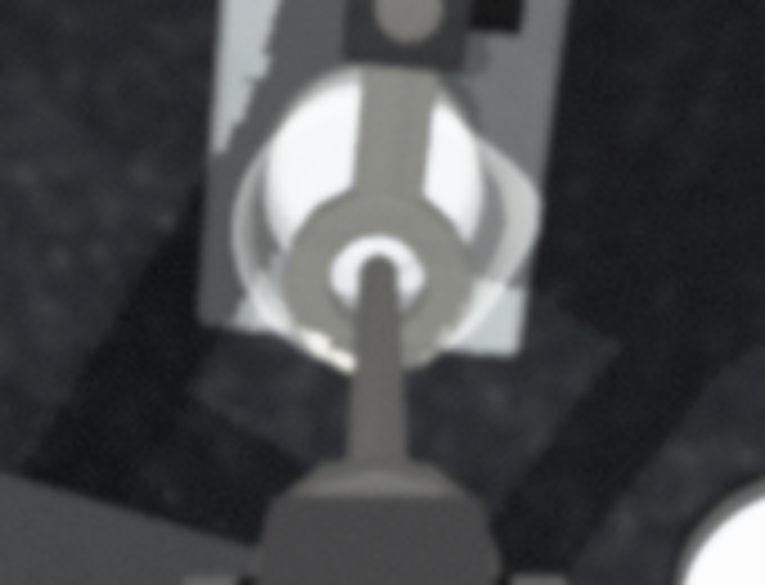

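```bash
python3 -m crank '[[[0,0,0.04],[0,0,0],0.15],[[0,0,0.08],[0,0,0],0.15],[[0,0,0.12],[0,0,0],0.15],[[0,0,0.16],[0,0,0],0.15],[[0,0,0.187],[0,0,0],0.15]]'
python3 -m crank '[[[0,0,0],[0,0,0],0.15],[[0,0,0],[0,0,0],0.15],[[0,0,0],[0,0,0],0.15]]'
python3 - <<'E'
from m import *
meas(('wrist',))
im,d,P,T,c=cloud('wrist');cv2.imwrite('pics/w11.png',cv2.resize(im[130:260,200:370],None,fx=4.5,fy=4.5,interpolation=2))
im,d,P,T,c=cloud('side');cv2.imwrite('pics/s11.png',cv2.resize(im[170:280,270:400],None,fx=5,fy=5,interpolation=2))
print(pose()[2])
for t in ['probe','probe_mid','guide_bore','beaker']:
    for cam in ['wrist','side','top']:print(cam,t,[(r['score'],r['centre']) for r in pinpoint(t,cam)][:1])
E
```

```text
clock: 11.48
ee_pos: [0.4788, -0.1003, 0.1953]
eef_rot: [-3.141, 0.001, 0.32]
wrist_force: [-0.1, -0.6, -0.2]
opening: 0.276
clock: 11.85
ee_pos: [0.4791, -0.1004, 0.1967]
eef_rot: [3.141, -0.001, 0.32]
wrist_force: [1.5, -0.5, 0.1]
opening: 0.276
wrist rod n 203 axis@mid rel TCP mm [-1.04 -0.32] xy [ 478.1 -100.7] slope [0.0043 0.0048] z 0.1182 0.148 cost 0.00017990257311309896
wrist ring 1379 [481.7 -99.4] [35.3 34.7] 0.1111
{'clock': 12.0, 'qpos': array([-2.58692912e-01, -2.86907254e-01,  1.87523725e+00,  9.77158395e-06,
        1.55287146e+00,  9.91826315e-01]), 'dq': array([-4.07252327e-04, -1.06144803e-03,  4.86033242e-05, -1.54325377e-03,
        5.51745270e-04, -1.21102914e-03]), 'joint_torque': array([ 1.66466452e-03, -3.91954923e+01, -6.35364318e+01, -2.40311183e-04,
        6.45981054e-04,  3.99280941e-05]), 'ee_pos': array([ 0.47906085, -0.10038961,  0.19654611]), 'eef_rot': array([ 3.14138678e+00, -3.32788136e-04,  3.20276961e-01]), 'wrist_force': array([ 0.57510968, -0.75339732, -0.31539723]), 'wrist_torque': array([-0.03056716, -0.00238445,  0.01593215]), 'opening': 0.2747405020446571}
wrist probe []
side probe [(0.51, [0.4763, -0.1033, 0.043])]
top probe []
wrist probe_mid [(0.62, [0.4795, -0.1023, 0.1078])]
side probe_mid [(0.5, [0.4772, -0.1022, 0.1089])]
top probe_mid []
wrist guide_bore [(0.88, [0.4782, -0.1002, 0.1028])]
side guide_bore [(0.92, [0.4757, -0.1048, 0.1058])]
top guide_bore [(0.97, [0.4742, -0.1005, 0.1022])]
wrist beaker [(0.77, [0.4786, -0.1031, 0.01])]
side beaker [(0.94, [0.4798, -0.1058, -0.0006])]
top beaker [(0.57, [0.4776, -0.101, 0.0054])]
```

View pics/w11.png

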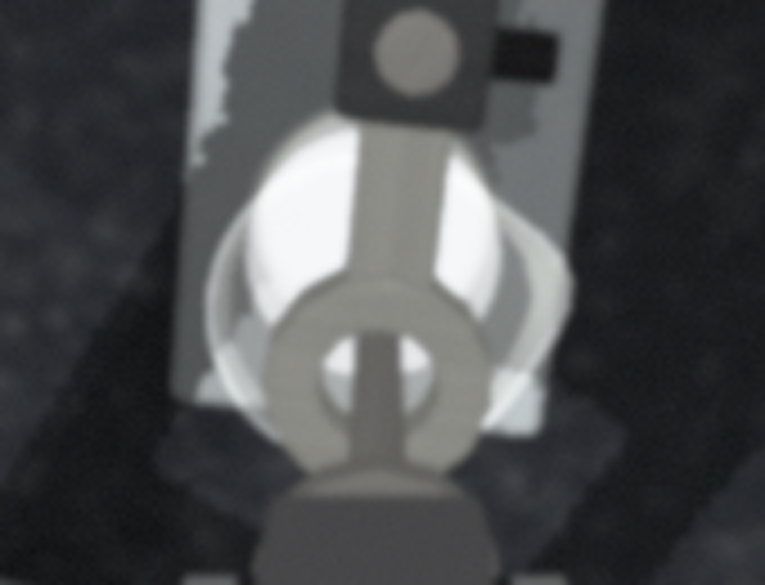

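View pics/s11.png

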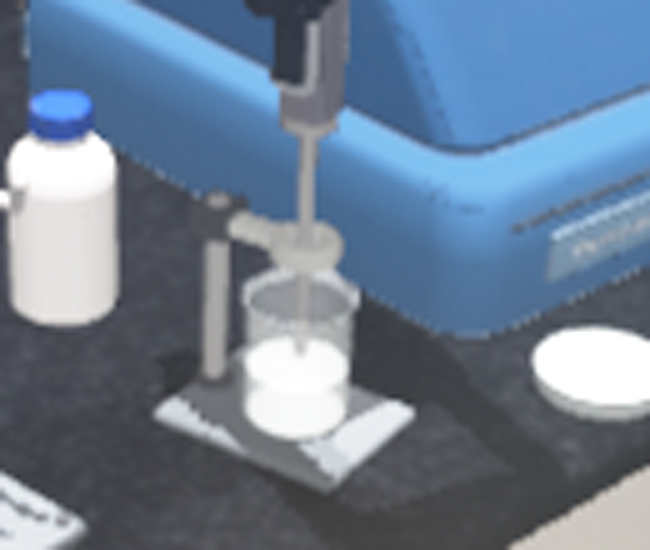

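```bash
python3 -c "
from cell import hand_in
print(hand_in())"
```

```text
the job is handed in; nothing more can be done
None
```

The probe is off the hook and hangs from the gripper, upright in the guide ring, with its tip about halfway down the beaker. I handed the job in at about 12 s of the 45 s allowed. I gripped it with 40 N, lifted it about 26 mm, drew it about 80 mm out along the hook's open side, raised it, carried it over the ring and lowered it.

Last checks before handing in:
- **Centring:** the wrist camera put the rod's axis at (478.1, -100.7) mm and the ring's centre at about (478.0, -100.7) mm. The wrist picture also shows the rod in the middle of the bore.
- **Upright:** the fitted tilt of the rod was at most 0.4 degrees.
- **Depth:** the tip was at about 43 mm above the worktop, which is halfway between the beaker's base at 8 mm and its rim at 78 mm.
- **Contact:** the wrist force stayed around 1 N during the lowering, and the gripper opening was steady at 0.275. The beaker and the nearby bottle and petri dish were unmoved in the last side view. I took no separate final measurement of the plastic beaker or spanner.

Some readings disagreed:
- **Ring centre:** the networks' figures differed by up to about 4 mm between cameras. I relied on rod and ring measured in the same camera. In the side view, before insertion, they agreed to well under 1 mm.
- **Rejected fits:** once the rod covered part of the ring, two ring fits shifted by 1 to 4 mm, so I used the fit made before insertion.

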